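# Hold the mincing head home in its drive socket

### The job

Get the meat mincer ready for me to lock the head on: first turn the selector on the drive unit to off (the open circle), then pick up the mincing head by its feed neck, slide its tail into the drive socket with the neck upright, and press its flange squarely against the rubber ring with a steady push of about 13 newtons (9 to 18 will do, and never so hard that the ring bottoms out). Hold it like that for two seconds or more and do not let go, so that I can do up the lock screw: your program finishes while still gripping and pushing, and the other things on the worktop stay where they are.

Things in the scene. Friction and masses are not known exactly. Their poses are not given: they have to be found in the camera images.
- mincer: fixed meat-mincer drive unit: white rounded housing 130 (x) x 120 (y) x 125 mm high. Origin: centre of underside. Own x runs along the drive axis from socket into housing, z up. On its -x side a steel collar, 74 mm across, 40 long; its bore (45 mm across, 40 deep, axis 75 mm up) is the drive socket. Lock screw (20 mm head) on the collar, obliquely up to the +y side; leave it to the person.
- socket (a point): point on the drive axis in the plane of the unpressed rubber ring's outer face (115 mm in front of the housing's centre, 75 mm above the worktop). Fixed to the drive unit, same axes: +x goes into the socket.
- rubber_ring: black rubber ring round the socket's mouth, 66 mm outside, 49 inside, standing 10 mm proud of the steel collar. Origin: centre of its outer face (at point socket when unpressed), axes as the drive unit's. It yields along +x by 1 mm for every 3 N (3 mm at 9 N, 6 mm at 18 N), springs back, and bottoms out at 8 mm (24 N).
- selector (a joint): angle of the black selector knob on top of the drive unit, rad: bar grip 44 long, 13 wide, 26 mm high, vertical axis at housing centre, white pointer on one end. 0 = off (open circle): bar along the unit's x, pointer to the socket. Positive is clockwise from above: 0.6 low (short bar), 1.2 high (long bar), -0.6 pulse (two dots); a ball detent (0.1 N m) holds each. Starts from low to high.
- selector_grip (a point): point on the selector's axis where the bar is gripped, 158 mm above the worktop: 2.5 mm below the bar's top, 22.5 mm above the round skirt (44 mm across) under the bar.
- head: loose aluminium mincing head, about 0.6 kg, 178 mm long, 124 high: barrel 52 mm across, lobed ring nut (77 mm) at its -x end, flange (66 mm) to +x, beyond it the steel tail, 40 mm across, 40 long with 5 mm chamfer. Stands on lobes and foot. Origin: on the underside, 53 mm behind the flange's outer face; x along the barrel to the tail, z up along the neck; barrel axis 36 mm above the origin.
- head_flange (a point): centre of the flange's outer face (the face that meets the rubber ring), on the barrel axis; axes as the head's. The head is home when this point is on the drive axis and 3 to 6 mm beyond point socket, with the head's x axis along the unit's.
- head_neck (a point): point inside the head's upright feed neck at grip height, 108 mm above the head's underside, 16 mm below the neck's rim, 59 mm behind the flange's face. The neck is a hollow tube, 50 mm along the head's x, 42 mm across (y), flat sides, free from 64 to 124 mm above the underside; grip it across the 42 mm (closing along the head's y).
- pusher: white plastic food pusher of the mincer, 126 mm high, 56 mm across its collar, standing upright; leave it alone. Origin: centre of its foot.
- spare_plate: spare perforated steel plate, 52 mm across, 5 mm thick, lying flat; leave it alone. Origin: centre of its underside.
- mixing_bowl: light mixing bowl, 207 mm across, 91 mm high; leave it alone. Origin: centre of its foot.
- pepper_jar: spice jar, 45 mm across, 106 mm high, behind the work; leave it alone. Origin: centre of its foot.

How it is judged:
By the outcome, as a careful person would: the job done as asked, in the order asked, and still so for the second after the job is handed in, while the arm keeps its last pose, push and grip.
It also fails if it takes over 61 s, if anything falls off the work surface, if the arm or the gripper's body presses on something with over 40 N, if the wrist force passes 120 N, or if a joint passes its speed limit or range.

### The arm

A 6-joint arm with a two-finger parallel gripper is mounted at the origin on a cart in front of the work surface, level with it; the furniture and walls round the work are solid. World frame = base frame: x ahead of the robot, y to its left, z up, the work surface at z = 0. Lengths are in m, angles in rad, forces in N, time in s.
With the tool pointing down it reaches from about 0.3 to 0.875 m from the base axis. Payload 6.4 kg.
Tool frame: the origin (TCP) lies at the very end of the fingers, on their centre line; the grasp point (between the pads) lies 19 mm behind it; z points along the fingers, y is the line along which they close (so a half turn about z gives the same grasp; the last joint's range is limited). The gripper opens to 85 mm and grips with 20 to 120 N. Pads are 22 mm wide; open, the fingers measure 114 mm over their backs; the gripper's body (76 mm by 85 mm) begins 54 mm behind the grasp point. The pads swing forward as they close: fully open they stand 13 mm farther back than shut.
Start: joints at [1.044, 0.181, 1.607, -0, 1.354, -0.206], TCP at [0.181, 0.546, 0.231] pointing down, gripper open.
Joint ranges: [-2.99, 2.99], [-0.89, 2.07], [0.3, 2.58], [-1.14, 4.28], [0, 2.63], [-3.12, 3.12]. Speed limits (rad/s): [2.57, 2.57, 3.01, 3.14, 3.14, 3.14].

### API

Orientations are given as a unit quaternion [w, x, y, z].
In Python, from bench import ctrl gives the robot as it stands.
- The arm moves only by the tool jog_arm, never from a script. Its argument "series" is a list that holds one entry, the list of rows, each a list of 7 numbers: the shift along the tool's x, y, z in mm, then the turn, a rotation vector about the tool's x, y, z in rad, then the finger opening in mm, from 0 to 85.4. In form: [[[tx, ty, tz, rx, ry, rz, gripper], ...]]. A call has exactly 10 rows; each row shifts and turns the commanded pose from where the row before left it, along the tool's axes as they then stand; what a row does not reach is not made up. A row lasts 1/10 s, in which the tool goes at most 50 mm and 8.59 degrees, less where a joint would pass 70% of its speed; a pose out of reach is approached as far as the arm can. A call with a gripper value outside its range is refused whole. The fingers move at their own pace and stop on an object; the grip force is fixed at half the most. Time passes only in rows, so rows that do not move let the fingers close, or fill a call up. It gives the time, the measured TCP pose, the force, the opening and the grip force at its end, in the units of the state.
- ctrl.get_obs(): the state, without advancing time (a new reading comes with each control period).
- ctrl.camera(name): name is "scene" or "top" or "wrist"; returns a dict with "frame" (480x640x3 uint8, blue, green, red), "z_map" (480x640 float32, m along the optical axis (not along the pixel's ray), 0 where there is no reading), "fx", "fy", "cx", "cy" (pixels), "xyz" and "rotation" of the camera in the world. Camera axes: x right, y down, z forward; pixel columns grow to the right and rows downward; lengths in m; the calibration is good to about 2 mm. The wrist camera is an equidistant fisheye: a pixel r from the principal point sees the ray r / f radians off the axis. A picture is of the moment at which its call begins.
- ctrl.hand_in(): hands the job in; it is judged then, once.
The state is a dict: "time_s": time; "q": joint angles; "dq": joint speeds; "joint_efforts": joint torques, N m; "eef_pos": TCP position; "eef_rot": TCP orientation; "wrist_force": force on the tool from outside, world axes, zero at the start; "torque": the same for the moment, N m; "opening": opening from 0.0 (shut) to 1.0 (fully open); "grasp_force": force on a finger pad.
Only numpy, scipy, OpenCV 4.12 (cv2) and the standard library are available. Lean on these libraries where they do the work, as an engineer would, in place of code of your own. Each camera call takes 0.05 s, during which the arm holds its last target. There are 200 camera calls.

## Working session

There is one attempt and no reset: what is moved stays moved. The work goes in short steps, Python scripts to look and compute and a tool call to move; the robot and the scene stay as the last step left them, time stands still between calls to the robot, and variables do not carry over. Pictures are saved under pics/ and viewed, at most 10 in all, crops included, and the job is handed in when it is done.

Besides the shell and the picture viewer there is one more tool, called as name(argument=value, ...) on one line, values as JSON. jog_arm: Moves the arm, as the interface text tells. Its arguments: {"type":"object","properties":{"series":{"type":"array"}},"required":["series"]}

```bash
ls; mkdir -p pics; python3 - <<'E'
from bench import ctrl
import cv2,numpy as np
o=ctrl.get_obs()
for k,v in o.items(): print(k,np.round(v,4))
for n in ("scene","top"):
    c=ctrl.camera(n); cv2.imwrite(f"pics/{n}0.png",c["frame"]); np.savez(f"/tmp/{n}0.npz",**c)
    print(n,c["fx"],c["fy"],c["cx"],c["cy"],c["xyz"],np.round(c["rotation"],4).tolist())
E
```

```text
pics
time_s 0.0
q [ 1.0437  0.1816  1.608  -0.      1.3538 -0.2063]
dq [ 0.0005 -0.0005  0.0007 -0.0001  0.0016 -0.    ]
joint_efforts [ 1.00000e-04 -4.44878e+01 -3.51324e+01 -4.00000e-04  9.30000e-03
  0.00000e+00]
eef_pos [0.181  0.5452 0.2304]
eef_rot [-3.000e-04  1.597e-01  9.872e-01 -8.000e-04]
wrist_force [-0.6679  0.0079  0.2017]
torque [-0.0091  0.0205  0.0182]
grasp_force 0.0
opening 1.0028
scene 549.8495897024686 549.8495897024686 322.0578396143754 241.07358206998808 [-0.24283598 -0.85713907  0.91758062] [-0.4074, 0.8285, -0.3478, 0.1631]
top 525.2714477562162 525.2714477562162 318.25588632950866 243.88237659250763 [ 0.38251924 -0.14203246  1.20075169] [-0.03, 0.7153, -0.6975, 0.0294]
```

View pics/top0.png

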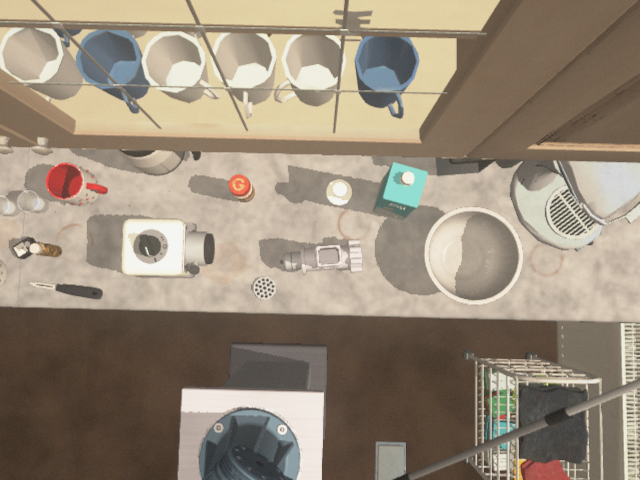

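View pics/scene0.png

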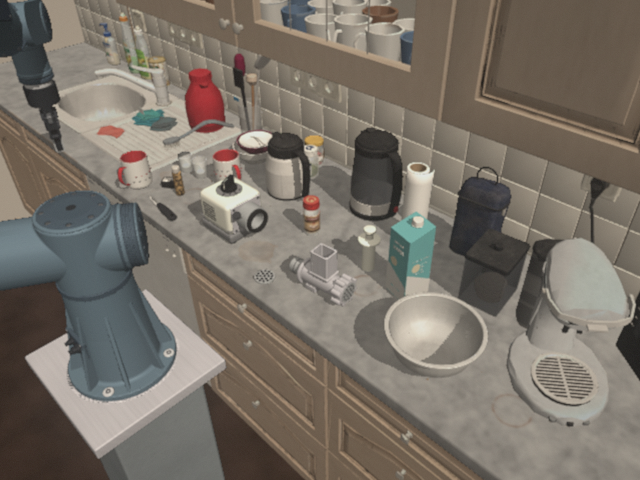

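Top view: mincer housing centre about (153,247) with its socket facing right (collar to (213,248)). The head lies at (320,257), tail to the left at (288,260), nut at (355,256). The plate is at (263,288), pusher at (339,192), jar at (240,187). The scene view agrees with this.

```bash
cat > h.py <<'E'
import numpy as np,cv2
from scipy.spatial.transform import Rotation as R
def rot(c):
    q=np.asarray(c["rotation"],float); return R.from_quat(q[[1,2,3,0]])
def cloud(c):
    v,u=np.mgrid[0:480,0:640]; z=c["z_map"]
    p=np.stack([(u-c["cx"])/c["fx"]*z,(v-c["cy"])/c["fy"]*z,z],-1)
    return rot(c).apply(p.reshape(-1,3)).reshape(480,640,3)+c["xyz"]
def rect(P,m):
    p=P[m][:,:2].astype(np.float32)*1000
    r=cv2.minAreaRect(p); return len(p),np.round(p.mean(0),1),np.round(r[0],1),np.round(r[1],1),round(r[2],2)
E
python3 - <<'E'
from h import *
c=dict(np.load("/tmp/top0.npz")); P=cloud(c); Z=P[...,2]
def box(x0,y0,x1,y1):
    m=np.zeros((480,640),bool); m[y0:y1,x0:x1]=1; return m
print("table z",np.median(Z[box(215,280,245,300)]))
M=box(105,205,220,290); H=box(275,230,370,280)
print("housing",rect(P,M&(Z>.10)&(Z<.135)), np.median(Z[M&(Z>.11)&(Z<.13)]))
print("knob",rect(P,M&(Z>.15)),np.median(Z[M&(Z>.15)]))
print("neck",rect(P,H&(Z>.115)),rect(P,H&(Z>.1)),Z[H].max())
print("head all",rect(P,H&(Z>.02)))
# barrel-axis ridge: max z per column
for name,B in (("head",box(280,235,366,280)),("collar",box(188,225,218,275))):
    for u in range(B.any(0).argmax(),640-B.any(0)[::-1].argmax(),5):
        col=np.where(B[:,u])[0]; zz=Z[col,u]; s=col[zz>.03]
        if len(s): print(name,u,len(s),np.round(P[s[[0,-1]],u].ravel()*1000).astype(int),"mid",np.round((P[s,u,0].min()+P[s,u,0].max())*500,1),"zmax",np.round(zz.max()*1000),"y",np.round(P[s,u,1].mean()*1000))
f=c["frame"]
a=cv2.resize(f[205:290,100:225],None,fx=5,fy=5,interpolation=cv2.INTER_CUBIC)
cv2.imwrite("pics/topc.png",a)
E
```

```text
table z 0.0009973083024246154
housing (3946, array([458.5, 182. ], dtype=float32), array([461.3, 178.2]), array([119.6, 181.1]), 1.41) 0.12433273391088528
knob (226, array([439.6, 110.8], dtype=float32), array([414.5,  41.8]), array([371.1,  39.7]), 74.04) 0.16139868034541105
neck (201, array([ 443.2, -159.5], dtype=float32), array([ 428.2, -163.5]), array([87.5, 50.3]), 4.66) (228, array([ 444.6, -160.2], dtype=float32), array([ 428.2, -163.5]), array([87.5, 50.3]), 4.66) 1.2007516913325507
head all (1911, array([ 448.3, -155.8], dtype=float32), array([ 433.3, -148.3]), array([ 98.6, 179.3]), 8.46)
head 280 1 [442 -56  41 442 -56  41] mid 442.3 zmax 41.0 y -56.0
head 285 17 [460 -67  41 425 -68  44] mid 442.6 zmax 58.0 y -68.0
head 290 19 [ 460  -78   46  383 -142 1201] mid 421.4 zmax 1201.0 y -82.0
head 295 19 [463 -89  39 423 -90  37] mid 443.3 zmax 58.0 y -90.0
head 300 18 [ 463 -100   45  426 -101   41] mid 444.4 zmax 59.0 y -101.0
head 305 27 [ 470 -111   47  413 -112   39] mid 441.4 zmax 70.0 y -112.0
head 310 23 [ 470 -122   48  422 -123   45] mid 445.9 zmax 66.0 y -123.0
hea
[... 455 characters left out ...]
479 -199   45  430 -200   46] mid 454.6 zmax 64.0 y -199.0
head 350 33 [ 492 -209   54  422 -212   31] mid 456.9 zmax 77.0 y -210.0
head 355 33 [ 492 -220   53  422 -222   54] mid 456.9 zmax 78.0 y -220.0
head 360 27 [ 482 -232   49  383 -142 1201] mid 432.1 zmax 1201.0 y -228.0
collar 188 50 [509 137  94 406 144  48] mid 457.6 zmax 115.0 y 134.0
collar 193 49 [516 141  35 407 120 104] mid 449.2 zmax 1201.0 y 117.0
collar 198 42 [498 118  84 410 109 105] mid 440.1 zmax 1201.0 y 105.0
collar 203 35 [498 108  82 426 105  77] mid 461.9 zmax 114.0 y 101.0
collar 208 31 [494  96  87 430  94  82] mid 461.8 zmax 110.0 y 91.0
collar 213 25 [ 490   89   66  383 -142 1201] mid 436.0 zmax 1201.0 y 80.0
```

View pics/topc.png

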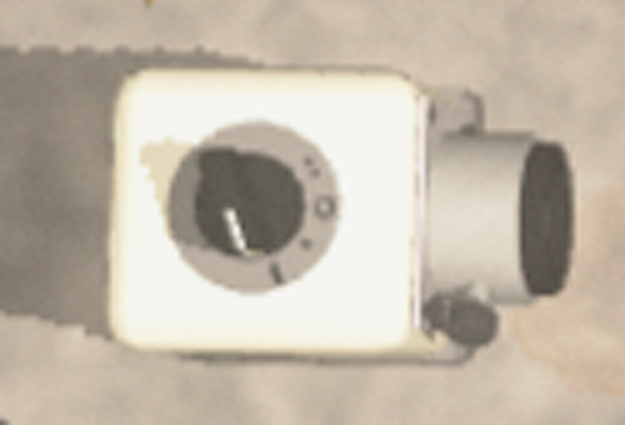

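The crop shows the knob's white pointer running from (228,210) to (248,255), close to the long-bar (high) mark, with the open circle at (324,207). The socket points right, and the lock screw is at (468,322).

```bash
python3 - <<'E'
from h import *
def box(x0,y0,x1,y1):
    m=np.zeros((480,640),bool); m[y0:y1,x0:x1]=1; return m
c=dict(np.load("/tmp/top0.npz")); P=cloud(c); Z=P[...,2]; ok=c["z_map"]>0
M=ok&box(105,205,220,290); H=ok&box(275,230,370,280)
for lo,hi in((.118,.13),(.121,.128)): print("housing top",rect(P,M&(Z>lo)&(Z<hi)))
print("knob",rect(P,M&(Z>.152)),np.median(Z[M&(Z>.152)]))
print("neck",rect(P,H&(Z>.120)),rect(P,H&(Z>.112)),np.median(Z[H&(Z>.12)]))
m=M&(P[...,1]<.106)&(Z>.05); print("collar",rect(P,m))
m=M&(P[...,1]<.106)&(Z>.108);print("collar ridge",P[m].mean(0)*1000)
for name,mm in(("plate",ok&box(250,272,280,302)&(Z>.004)),("pusher",ok&box(325,172,360,210)&(Z>.03)),("jar",ok&box(225,170,258,205)&(Z>.03)),("bowl",ok&box(415,195,530,310)&(Z>.07))): print(name,rect(P,mm),Z[mm].max())
# image-based: pointer white pixels on the knob and the housing top outline with a plane cast
def cast(c,uv,z):
    uv=np.atleast_2d(uv).astype(float); d=rot(c).apply(np.c_[(uv[:,0]-c["cx"])/c["fx"],(uv[:,1]-c["cy"])/c["fy"],np.ones(len(uv))])
    return c["xyz"]+d*((z-c["xyz"][2])/d[:,2:])
g=c["frame"].min(2)
kb=(g<120)&box(132,225,170,265)
print("pointer",cast(c,[[100+228/5,205+210/5],[100+248/5,205+255/5],[100+324/5,205+207/5]],.160)*1000)
# scene camera
c=dict(np.load("/tmp/scene0.npz")); P=cloud(c); Z=P[...,2]; ok=c["z_map"]>0
X,Y=P[...,0],P[...,1]
A=ok&(X>.36)&(X<.56)&(Y<.28)&(Y>.04)
print("sc housing top",rect(P,A&(Z>.12)&(Z<.13)),np.median(Z[A&(Z>.12)&(Z<.13)]))
print("sc knob",rect(P,A&(Z>.152)))
B=ok&(X>.38)&(X<.52)&(Y<-.04)&(Y>-.25)
print("sc neck",rect(P,B&(Z>.122)),Z[B].max())
print("sc ring",rect(P,A&(Y<.1)&(Z>.05)), "y min",np.percentile(Y[A&(Z>.06)&(Z<.1)],[1,5,20]))
E
```

```text
housing top (2768, array([459.8, 199.9], dtype=float32), array([460.1, 191.3]), array([114.1, 147.1]), 1.51)
housing top (2137, array([460.3, 201.1], dtype=float32), array([460.7, 199.9]), array([111.7, 128.3]), 1.42)
knob (163, array([460.4, 202.4], dtype=float32), array([460.8, 203.6]), array([44.3, 14.8]), 22.91) 0.16041013278188876
neck (174, array([ 450.6, -161.5], dtype=float32), array([ 450.8, -161.7]), array([42.1, 49.9]), 5.88) (184, array([ 450.8, -161.9], dtype=float32), array([ 450.8, -161.7]), array([42.1, 49.9]), 5.88) 0.12477517907572533
collar (414, array([460.5,  95.8], dtype=float32), array([455.9,  96.6]), array([18.2, 84.5]), 89.41)
collar ridge [461.70744786  99.76421708 110.8605846 ]
plate (392, array([382.5, -20.7], dtype=float32), array([383.2, -20.5]), array([65.6, 66. ]), 1.59) 0.014495568429957695
pusher (525, array([ 586.9, -180.7], dtype=float32), array([ 588.7, -181. ]), array([53.8, 54.4]), 57.0) 0.13176758345520678
jar (500, array([593. ,  27.4], dtype=float32), array([596.6,  30. ]), array([43.7, 44.2]), 89.22) 0.11303727284416754
bowl (2020, array([ 468. , -479.7], dtype=float32), array([ 462.7, -448.4]), array([248.3, 206.5]), 89.03) 0.19486645587797335
pointer [[455.32695944 202.65762045 160.        ]
 [437.63158121 193.77961553 160.        ]
 [457.48147434 164.57914938 160.        ]]
sc housing top (776, array([447.8, 190.5], dtype=float32), array([455.7, 199.7]), array([113.7, 131.6]), 4.76) 0.12462396873731918
sc knob (197, array([515.4, 228.2], dtype=float32), array([509.5, 217.1]), array([148.9,  57.6]), 35.39)
sc neck (94, array([ 445.8, -163. ], dtype=float32), array([ 446.6, -162.4]), array([43.3, 51.6]), 7.5) 0.12804024305502348
sc ring (284, array([454.5,  93.3], dtype=float32), array([456.5,  93.3]), array([70.6, 15.7]), 2.8) y min [0.08730921 0.08994231 0.09944111]
```

jog_arm(series=[[[-37.3, -23.6, 0, 0, 0, 0, 85], [-37.3, -23.6, 0, 0, 0, 0, 85], [-37.3, -23.6, 0, 0, 0, 0, 85], [-37.3, -23.6, 0, 0, 0, 0, 85], [-37.3, -23.6, 0, 0, 0, 0, 85], [-37.3, -23.6, 0, 0, 0, 0, 85], [-37.3, -23.6, 0, 0, 0, 0, 85], [-37.3, -23.6, 0, 0, 0, 0, 85], [-37.3, -23.6, 0, 0, 0, 0, 85], [-37.3, -23.6, 0, 0, 0, 0, 85]]])

```text
time_s: 1.1
eef_pos: [0.4615, 0.2025, 0.231]
eef_rot: [-0.0, 0.16, 0.987, -0.0]
wrist_force: [0.5, 1.0, 0.3]
opening: 0.997
grasp_force: 0.0
```

jog_arm(series=[[[0, 0, 0, 0, 0, 0.149, 85], [0, 0, 0, 0, 0, 0.149, 85], [0, 0, 0, 0, 0, 0.149, 85], [0, 0, 0, 0, 0, 0.149, 85], [0, 0, 0, 0, 0, 0.149, 85], [0, 0, 0, 0, 0, 0.149, 85], [0, 0, 0, 0, 0, 0.149, 85], [0, 0, 0, 0, 0, 0.149, 85], [0, 0, 0, 0, 0, 0.149, 85], [0, 0, 0, 0, 0, 0.149, 85]]])

```text
time_s: 2.1
eef_pos: [0.4605, 0.204, 0.2309]
eef_rot: [-0.0, 0.789, 0.615, -0.0]
wrist_force: [0.3, 0.0, -0.5]
opening: 0.998
grasp_force: 0.0
```

jog_arm(series=[[[0, 0, 0, 0, 0, 0.149, 30], [0, 0, 0, 0, 0, 0.149, 30], [0, 0, 0, 0, 0, 0.149, 30], [0, 0, 0, 0, 0, 0.149, 30], [0, 0, 0, 0, 0, 0.149, 30], [0, 0, 0, 0, 0, 0.149, 30], [0, 0, 0, 0, 0, 0.037, 30], [0, 0, 0, 0, 0, 0, 30], [0, 0, 0, 0, 0, 0, 30], [0, 0, 0, 0, 0, 0, 30]]])

```text
time_s: 3.1
eef_pos: [0.4607, 0.2041, 0.2311]
eef_rot: [0.0, 0.98, 0.199, -0.0]
wrist_force: [0.4, -1.3, -0.4]
opening: 0.35
grasp_force: 0.0
```

```bash
cat >> h.py <<'E'
def wcast(c,uv,z):
    "fisheye pixels onto world plane z"
    d=(np.atleast_2d(uv).astype(float)-[c["cx"],c["cy"]])/[c["fx"],c["fy"]]; r=np.hypot(*d.T); s=np.sinc(r/np.pi)
    w=rot(c).apply(np.c_[d*s[:,None],np.cos(r)]); return c["xyz"]+w*((z-c["xyz"][2])/w[:,2:])
def wcloud(c):
    v,u=np.mgrid[0:480,0:640]; d=np.stack([(u-c["cx"])/c["fx"],(v-c["cy"])/c["fy"]],-1); r=np.hypot(d[...,0],d[...,1])
    k=np.sinc(r/np.pi)/np.maximum(np.cos(r),1e-3); z=c["z_map"]
    p=np.concatenate([d*k[...,None],np.ones((480,640,1))],-1)*z[...,None]
    return rot(c).apply(p.reshape(-1,3)).reshape(480,640,3)+c["xyz"]
def pose(o):
    q=np.asarray(o["eef_rot"]); r=R.from_quat(q[[1,2,3,0]]); return np.array(o["eef_pos"]),r
def show(o):
    p,r=pose(o); m=r.as_matrix()
    print("t",round(o["time_s"],2),"tcp",np.round(p*1000,1),"yaw_y",round(np.degrees(np.arctan2(m[1,1],m[0,1])),2),"tilt xyz",np.round(m[:,2],4),"F",np.round(o["wrist_force"],2),"T",np.round(o["torque"],2),"open",round(o["opening"]*85.4,1),"grip",np.round(o["grasp_force"],1),"q",np.round(o["q"],2)); return p,r
E
python3 - <<'E'
from h import *
from bench import ctrl
o=ctrl.get_obs(); show(o)
c=ctrl.camera("wrist"); cv2.imwrite("pics/w1.png",c["frame"]); np.savez("/tmp/w1.npz",**c)
print(c["fx"],c["cx"],c["cy"],c["xyz"],np.round(c["rotation"],3))
P=wcloud(c);Z=P[...,2];ok=(c["z_map"]>0)&(np.hypot(P[...,0]-.46,P[...,1]-.2)<.09)
print("knob",rect(P,ok&(Z>.152)&(Z<.168)))
print("house",rect(P,ok&(Z>.12)&(Z<.13)))
E
```

```text
t 3.1 tcp [460.7 204.1 231.1] yaw_y -67.04 tilt xyz [-3.e-04 -1.e-04 -1.e+00] F [ 0.4  -1.25 -0.4 ] T [-0.02 -0.    0.  ] open 29.9 grip 0.0 q [ 0.18  0.02  1.78 -0.    1.34  1.35]
371.64829954431775 318.0720357752166 232.77927622645097 [0.52814308 0.23249241 0.37369397] [ 0.121  0.825 -0.546 -0.081]
knob (1439, array([459.9, 205.2], dtype=float32), array([457.9, 204.1]), array([44.7, 13. ]), 22.71)
house (19686, array([464.7, 208.4], dtype=float32), array([457.9, 204.5]), array([111.8, 121.7]), 0.73)
```

View pics/w1.png

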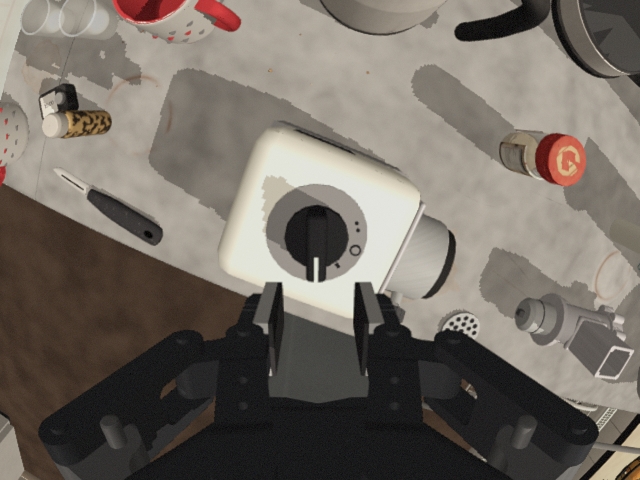

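The wrist view shows the knob bar at about (316,242), centred between the fingers at (270,320) and (365,320), with the pointer at the end nearest the fingers. I'll lower onto it and close.

jog_arm(series=[[[-1, 0, 11.5, 0, 0, 0, 30], [0, 0, 12, 0, 0, 0, 30], [0, 0, 12, 0, 0, 0, 30], [0, 0, 12, 0, 0, 0, 30], [0, 0, 12, 0, 0, 0, 30], [0, 0, 12, 0, 0, 0, 30], [0, 0, 8, 0, 0, 0, 30], [0, 0, 6, 0, 0, 0, 30], [0, 0, 4, 0, 0, 0, 30], [0, 0, 2, 0, 0, 0, 30]]])

```text
time_s: 4.15
eef_pos: [0.46, 0.2037, 0.1396]
eef_rot: [0.0, 0.98, 0.199, -0.0]
wrist_force: [-0.6, -0.5, -0.0]
opening: 0.348
grasp_force: 0.0
```

jog_arm(series=[[[0, 0, 0, 0, 0, 0, 0], [0, 0, 0, 0, 0, 0, 0], [0, 0, 0, 0, 0, 0, 0], [0, 0, 0, 0, 0, 0, 0], [0, 0, 0, 0, 0, 0, 0], [0, 0, 0, 0, 0, 0, 0], [0, 0, 0, 0, 0, 0, 0], [0, 0, 0, 0, 0, 0, 0], [0, 0, 0, 0, 0, 0, 0], [0, 0, 0, 0, 0, 0, 0]]])

```text
time_s: 5.15
eef_pos: [0.4595, 0.2048, 0.1402]
eef_rot: [-0.001, 0.98, 0.199, 0.0]
wrist_force: [-3.5, 4.5, 0.2]
opening: 0.14
grasp_force: 60.8
```

jog_arm(series=[[[-0.3, -1.2, 0, 0, 0, -0.12, 0], [0, 0, 0, 0, 0, -0.12, 0], [0, 0, 0, 0, 0, -0.12, 0], [0, 0, 0, 0, 0, -0.12, 0], [0, 0, 0, 0, 0, -0.12, 0], [0, 0, 0, 0, 0, -0.12, 0], [0, 0, 0, 0, 0, -0.12, 0], [0, 0, 0, 0, 0, -0.12, 0], [0, 0, 0, 0, 0, -0.12, 0], [0, 0, 0, 0, 0, -0.12, 0]]])

```text
time_s: 6.15
eef_pos: [0.4582, 0.2059, 0.1402]
eef_rot: [-0.001, 0.695, 0.719, 0.0]
wrist_force: [-6.5, 4.3, 2.8]
opening: 0.135
grasp_force: 61.2
```

jog_arm(series=[[[0, 0, 0, 0, 0, 0, 0], [0, 0, 0, 0, 0, 0, 0], [0, 0, 0, 0, 0, 0, 0], [0, 0, 0, 0, 0, 0, 30], [0, 0, 0, 0, 0, 0, 30], [0, 0, 0, 0, 0, 0, 30], [0, 0, -10, 0, 0, 0, 30], [0, 0, -25, 0, 0, 0, 30], [0, 0, -30, 0, 0, 0, 50], [0, 0, -35, 0, 0, 0, 85]]])

```text
time_s: 7.15
eef_pos: [0.4587, 0.2045, 0.2409]
eef_rot: [-0.0, 0.697, 0.717, -0.001]
wrist_force: [0.6, -0.6, -0.3]
opening: 0.68
grasp_force: 0.0
```

```bash
python3 - <<'E'
from h import *
from bench import ctrl
o=ctrl.get_obs(); show(o)
c=ctrl.camera("wrist"); cv2.imwrite("pics/w2.png",c["frame"]); np.savez("/tmp/w2.npz",**c)
P=wcloud(c);Z=P[...,2];ok=(c["z_map"]>0)&(np.hypot(P[...,0]-.46,P[...,1]-.2)<.1)
print("knob",rect(P,ok&(Z>.152)&(Z<.168)))
print("house",rect(P,ok&(Z>.12)&(Z<.13)))
c=ctrl.camera("top"); P=cloud(c);Z=P[...,2];ok=(c["z_map"]>0)
cv2.imwrite("pics/t2.png",cv2.resize(c["frame"][205:290,100:225],None,fx=5,fy=5))
E
```

```text
t 7.15 tcp [458.7 204.5 240.9] yaw_y 1.65 tilt xyz [-1.1e-03 -3.0e-04 -1.0e+00] F [ 0.61 -0.61 -0.3 ] T [-0.01 -0.08 -0.03] open 58.1 grip 0.0 q [ 0.18  0.01  1.77 -0.    1.36  0.15]
knob (1395, array([457.8, 206.3], dtype=float32), array([457.9, 204.3]), array([13.3, 45. ]), 1.2)
house (19172, array([457.5, 210.7], dtype=float32), array([457.7, 205. ]), array([110.9, 121.4]), 0.78)
```

View pics/w2.png

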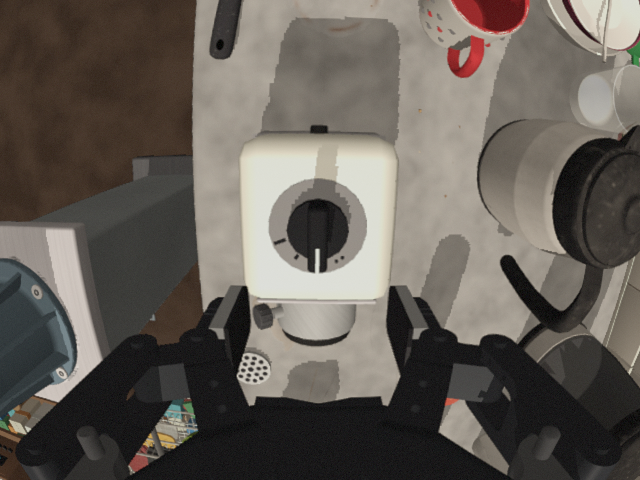

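The wrist view shows the bar now lying along the drive axis, pointer at (317,262) toward the socket (collar at (318,320)), so the selector is off. Next I'll move over the head's neck.

jog_arm(series=[[[-40.6, -2.3, 0, 0, 0, 0, 85], [-40.6, -2.3, 0, 0, 0, 0, 85], [-40.6, -2.3, 0, 0, 0, 0, 85], [-40.6, -2.3, 0, 0, 0, 0, 85], [-40.6, -2.3, 0, 0, 0, 0, 85], [-40.6, -2.3, 0, 0, 0, 0, 85], [-40.6, -2.3, 0, 0, 0, 0, 85], [-40.6, -2.3, 0, 0, 0, 0, 85], [-40.6, -2.3, 0, 0, 0, 0, 85], [0, 0, 0, 0, 0, -0.07, 85]]])

```text
time_s: 8.25
eef_pos: [0.4487, -0.1657, 0.2401]
eef_rot: [0.001, 0.673, 0.74, -0.001]
wrist_force: [-0.6, 0.4, -0.2]
opening: 0.99
grasp_force: 0.0
```

```bash
python3 - <<'E'
from h import *
from bench import ctrl
c=dict(np.load("/tmp/w2.npz"));P=wcloud(c);Z=P[...,2];X,Y=P[...,0],P[...,1]
ok=(c["z_map"]>0)&(abs(X-.46)<.042)&(Y<.135)&(Y>.07)&(Z>.07)&(Z<.12)
for y in (.095,.1,.105,.11,.115,.12,.125):
    m=ok&(abs(Y-y)<.0025)
    if m.sum()>10:
        p=P[m][:,[0,2]]*1000; A=np.c_[2*p,np.ones(len(p))]; s=np.linalg.lstsq(A,(p**2).sum(1),rcond=None)[0]
        print("collar",y,m.sum(),"axis x,z",np.round(s[:2],1),"r",np.round(np.sqrt(s[2]+s[0]**2+s[1]**2),1),"zmax",np.round(p[:,1].max(),1))
print("ymin of ring",np.percentile(Y[ok],[0,1,3])*1000)
o=ctrl.get_obs(); show(o)
c=ctrl.camera("wrist"); np.savez("/tmp/w3.npz",**c); cv2.imwrite("pics/w3.png",c["frame"])
P=wcloud(c);Z=P[...,2];X,Y=P[...,0],P[...,1];ok=(c["z_map"]>0)&(np.hypot(X-.448,Y+.161)<.05)
print("neck",rect(P,ok&(Z>.118)&(Z<.128)),np.median(Z[ok&(Z>.118)&(Z<.13)]))
ok=(c["z_map"]>0)&(abs(X-.446)<.045)&(Y<-.05)&(Y>-.13)&(Z>.03)&(Z<.08)
for y in (-.065,-.075,-.085,-.098,-.12):
    m=ok&(abs(Y-y)<.003)
    if m.sum()>10:
        p=P[m][:,[0,2]]*1000; A=np.c_[2*p,np.ones(len(p))]; s=np.linalg.lstsq(A,(p**2).sum(1),rcond=None)[0]
        print("head",y,m.sum(),"axis x,z",np.round(s[:2],1),"r",np.round(np.sqrt(s[2]+s[0]**2+s[1]**2),1),"zmax",np.round(p[:,1].max(),1))
E
```

```text
collar 0.095 283 axis x,z [459.3  74.8] r 32.8 zmax 108.8
collar 0.1 149 axis x,z [459.   74.6] r 36.4 zmax 112.0
collar 0.105 361 axis x,z [459.2  75.1] r 36.5 zmax 113.0
collar 0.11 368 axis x,z [458.2  75.8] r 36.3 zmax 113.6
collar 0.115 399 axis x,z [454.5  74.8] r 38.3 zmax 113.8
collar 0.12 479 axis x,z [453.6  77.2] r 36.8 zmax 114.6
collar 0.125 439 axis x,z [454.5  78.5] r 35.1 zmax 113.0
ymin of ring [89.23761709 91.21139381 92.25665086]
t 8.25 tcp [ 448.7 -165.7  240.1] yaw_y 5.43 tilt xyz [ 3.e-04 -2.e-03 -1.e+00] F [-0.56  0.39 -0.17] T [-0.02  0.03  0.02] open 84.6 grip 0.0 q [-0.6  -0.05  1.83 -0.    1.36 -0.7 ]
neck (1539, array([ 448. , -160.6], dtype=float32), array([ 448. , -161.4]), array([42.2, 50.9]), 6.16) 0.12358798385025094
head -0.065 199 axis x,z [439.   38.3] r 15.9 zmax 57.0
head -0.075 286 axis x,z [438.6  36.5] r 19.4 zmax 57.2
head -0.085 290 axis x,z [439.6  36.5] r 19.4 zmax 56.9
head -0.098 327 axis x,z [444.6  38. ] r 19.6 zmax 60.9
head -0.12 369 axis x,z [443.4  36.4] r 25.4 zmax 63.5
```

View pics/w3.png

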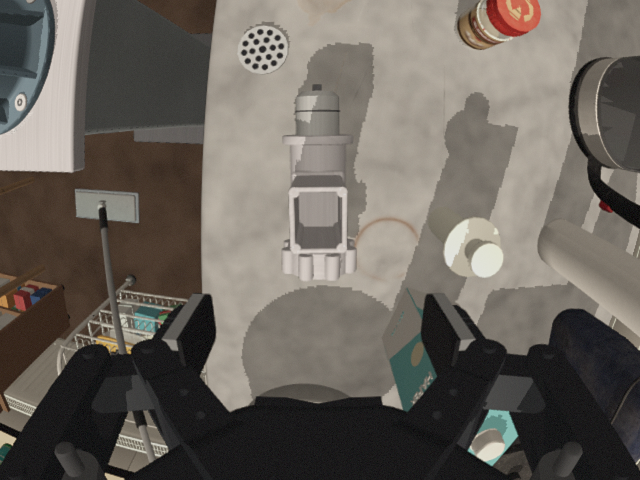

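The wrist view shows the head's neck rim at (320,220), its tail at (317,100), and nothing standing in the way of the fingers. I'll descend and grip.

jog_arm(series=[[[4.3, -0.3, 0, 0, 0, -0.013, 85], [0, 0, 22, 0, 0, 0, 85], [0, 0, 22, 0, 0, 0, 85], [0, 0, 22, 0, 0, 0, 85], [0, 0, 22, 0, 0, 0, 85], [0, 0, 22, 0, 0, 0, 85], [0, 0, 20, 0, 0, 0, 85], [0, 0, 16, 0, 0, 0, 85], [0, 0, 10, 0, 0, 0, 85], [0, 0, 6, 0, 0, 0, 85]]])

```text
time_s: 9.3
eef_pos: [0.4482, -0.1558, 0.0772]
eef_rot: [-0.0, 0.666, 0.746, -0.0]
wrist_force: [-0.0, 0.4, 0.1]
opening: 0.994
grasp_force: 0.0
```

jog_arm(series=[[[0, 0, 0, 0, 0, 0, 55], [0, 0, 0, 0, 0, 0, 50], [0, 0, 0, 0, 0, 0, 46], [0, 0, 0, 0, 0, 0, 44], [0, 0, 0, 0, 0, 0, 40], [0, 0, 0, 0, 0, 0, 30], [0, 0, 0, 0, 0, 0, 20], [0, 0, 0, 0, 0, 0, 20], [0, 0, 0, 0, 0, 0, 20], [0, 0, 0, 0, 0, 0, 20]]])

```text
time_s: 10.3
eef_pos: [0.4486, -0.1572, 0.0785]
eef_rot: [0.0, 0.666, 0.746, -0.0]
wrist_force: [-2.3, 1.0, 5.4]
opening: 0.48
grasp_force: 60.3
```

```bash
python3 - <<'E'
from h import *
from bench import ctrl
show(ctrl.get_obs())
E
```

```text
t 10.3 tcp [ 448.6 -157.2   78.5] yaw_y 6.43 tilt xyz [ 5.e-04 -7.e-04 -1.e+00] F [-2.28  0.95  5.4 ] T [0.05 0.35 0.11] open 41.0 grip 60.3 q [-0.59  0.17  1.97 -0.    1.   -0.7 ]
```

jog_arm(series=[[[0, 0, -3, 0, 0, 0, 20], [0, 0, -6, 0, 0, 0, 20], [0, 0, -8, 0, 0, 0, 20], [0, 0, -8, 0, 0, 0, 20], [0, 0, -8, 0, 0, 0, 20], [0, 0, -6, 0, 0, 0, 20], [0, 0, 0, 0, 0, 0.04, 20], [0, 0, 0, 0, 0, 0.052, 20], [0, 0, 0, 0, 0, 0, 20], [0, 0, 0, 0, 0, 0, 20]]])

```text
time_s: 11.3
eef_pos: [0.4484, -0.1569, 0.117]
eef_rot: [0.0, 0.7, 0.715, -0.0]
wrist_force: [0.3, 0.6, -7.4]
opening: 0.479
grasp_force: 61.7
```

```bash
cat >> h.py <<'E'
def circ(P,m,y,w=.003):
    mm=m&(abs(P[...,1]-y)<w)
    if mm.sum()<15: return
    p=P[mm][:,[0,2]]*1000; A=np.c_[2*p,np.ones(len(p))]; s=np.linalg.lstsq(A,(p**2).sum(1),rcond=None)[0]
    return mm.sum(),np.round(s[:2],1),np.round(np.sqrt(s[2]+s[0]**2+s[1]**2),1),np.round(p[:,1].max(),1)
E
python3 - <<'E'
from h import *
from bench import ctrl
p,r=show(ctrl.get_obs())
c=ctrl.camera("wrist"); np.savez("/tmp/w4.npz",**c); cv2.imwrite("pics/w4.png",c["frame"])
P=wcloud(c);X,Y,Z=np.moveaxis(P,-1,0);v=c["z_map"]>0
t=v&(abs(X-p[0])<.045)&(Z>.06)
for d in (.06,.07,.075,.08,.085,.09): print("head",d,circ(P,t&(Z<.12),p[1]+d,.002))
for y in (.095,.1,.105): print("collar",y,circ(P,v&(abs(X-.46)<.042)&(Z>.06)&(Z<.12),y))
n=v&(abs(X-p[0])<.05)&(abs(Y-p[1])<.045)&(Z>.155)&(Z<.17); print("neck",rect(P,n),np.median(Z[n]))
E
```

```text
t 11.3 tcp [ 448.4 -156.9  117. ] yaw_y 1.22 tilt xyz [ 1.e-04 -1.e-04 -1.e+00] F [ 0.31  0.62 -7.43] T [0.07 0.02 0.  ] open 40.9 grip 61.7 q [-0.59  0.1   1.95 -0.    1.09 -0.61]
head 0.06 (np.int64(709), array([446.7,  74.8]), np.float64(19.5), np.float64(96.2))
head 0.07 (np.int64(711), array([446.5,  75.2]), np.float64(19.3), np.float64(95.7))
head 0.075 (np.int64(728), array([446.4,  75.1]), np.float64(19.5), np.float64(96.3))
head 0.08 (np.int64(717), array([446.4,  75. ]), np.float64(19.5), np.float64(96.0))
head 0.085 (np.int64(717), array([446.3,  75.1]), np.float64(19.4), np.float64(96.0))
head 0.09 (np.int64(638), array([446.3,  75.5]), np.float64(18.6), np.float64(95.9))
collar 0.095 None
collar 0.1 None
collar 0.105 None
neck (8344, array([ 448.2, -145.7], dtype=float32), array([ 449. , -155.8]), array([99.9, 42.5]), 3.21) 0.16219042240530895
```

View pics/w4.png

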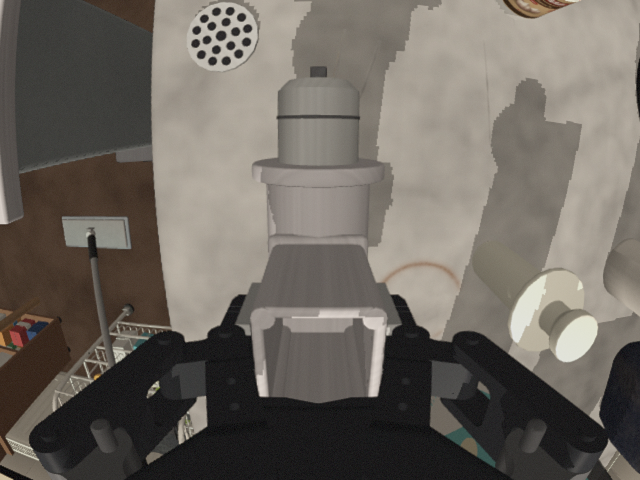

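The wrist view shows the head held level, with the flange at (318,170) and the tail up to (318,80). The fits put the barrel axis at z 75 with 0.9° yaw. Next I'll carry it in front of the socket.

jog_arm(series=[[[8, 1, 0, 0, 0, 0, 20], [14, 1.6, 0, 0, 0, 0, 20], [16, 1.9, 0, 0, 0, 0, 20], [18, 1.9, 0, 0, 0, 0, 20], [18, 1.9, 0, 0, 0, 0, 20], [18, 1.9, 0, 0, 0, 0, 20], [18, 1.9, 0, 0, 0, 0, 20], [15, 1.9, 0, 0, 0, 0, 20], [10, 1, 0, 0, 0, 0, 20], [0, 0, 0, 0, 0, 0, 20]]])

```text
time_s: 12.35
eef_pos: [0.4603, -0.0199, 0.1167]
eef_rot: [-0.0, 0.699, 0.715, 0.0]
wrist_force: [0.4, -0.5, -5.9]
opening: 0.487
grasp_force: 61.7
```

```bash
cat > m.py <<'E'
from h import *
from bench import ctrl
import sys
p,r=show(ctrl.get_obs())
c=ctrl.camera("wrist"); np.savez(f"/tmp/{sys.argv[1]}.npz",**c); cv2.imwrite(f"pics/{sys.argv[1]}.png",c["frame"])
P=wcloud(c);X,Y,Z=np.moveaxis(P,-1,0);v=c["z_map"]>0
t=v&(abs(X-p[0])<.045)&(Z>.06)
for d in (.06,.07,.08,.085): print("tail",d,circ(P,t&(Z<.12),p[1]+d,.002))
for y in (.0925,.095,.1,.105,.11): print("collar",y,circ(P,v&(abs(X-.46)<.042)&(Z>.06)&(Z<.12),y,.002))
f=t&(Z>.103)&(Z<.112)&(Y>p[1]+.035)
print("flange face y",np.percentile(Y[f&(Y<p[1]+.07)],[90,97,99.5])*1000-p[1]*1000,"ring face y",np.percentile(Y[f&(Y>p[1]+.08)],[0.5,3,10])*1000 if (f&(Y>p[1]+.08)).any() else None)
k=v&(np.hypot(X-.458,Y-.204)<.04)&(Z>.152)&(Z<.168); print("knob",rect(P,k) if k.sum()>20 else None)
E
python3 m.py w5
```

```text
t 12.35 tcp [460.3 -19.9 116.7] yaw_y 1.29 tilt xyz [-5.e-04  5.e-04 -1.e+00] F [ 0.42 -0.45 -5.92] T [ 0.1   0.01 -0.02] open 41.6 grip 61.7 q [-0.3   0.07  1.99  0.    1.09 -0.32]
tail 0.06 (np.int64(714), array([458.6,  74.5]), np.float64(19.6), np.float64(95.6))
tail 0.07 (np.int64(709), array([458.4,  74.8]), np.float64(19.4), np.float64(95.5))
tail 0.08 (np.int64(715), array([458.2,  74.8]), np.float64(19.4), np.float64(96.1))
tail 0.085 (np.int64(722), array([458.1,  74.8]), np.float64(19.4), np.float64(95.8))
collar 0.0925 (np.int64(1406), array([459.3,  80.4]), np.float64(28.1), np.float64(109.4))
collar 0.095 (np.int64(1276), array([459.3,  79.8]), np.float64(28.7), np.float64(109.3))
collar 0.1 (np.int64(1872), array([458.9,  76.5]), np.float64(33.9), np.float64(113.0))
collar 0.105 (np.int64(1025), array([459.2,  75. ]), np.float64(36.7), np.float64(113.5))
collar 0.11 (np.int64(218), array([458.7,  77.1]), np.float64(35.8), np.float64(105.0))
flange face y [54.50251355 55.0137955  55.23478607] ring face y [89.14893629 89.52146253 90.69051841]
knob None
```

View pics/w5.png

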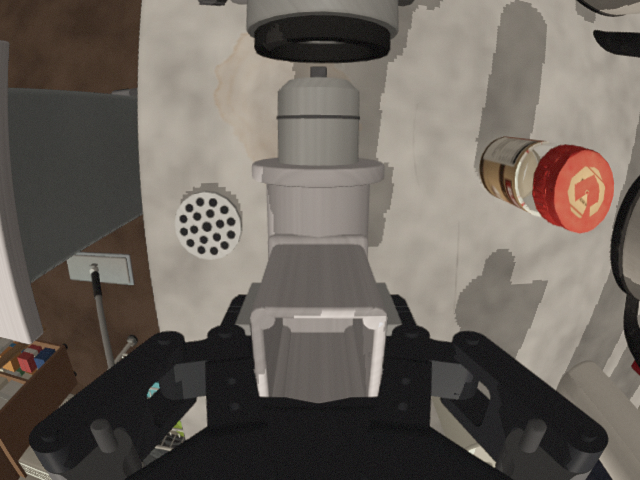

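The wrist view shows the tail at (318,80) lined up with the ring and bore at (320,45). The measured lateral error is about 1.6 mm and the gap from flange to ring about 54 mm. I'll correct the error and go in.

jog_arm(series=[[[0, 1.6, -0.3, 0, 0, 0, 20], [2, 0, 0, 0, 0, 0, 20], [4, 0, 0, 0, 0, 0, 20], [5, 0, 0, 0, 0, 0, 20], [5, 0, 0, 0, 0, 0, 20], [5, 0, 0, 0, 0, 0, 20], [5, 0.2, 0, 0, 0, 0, 20], [5, 0.2, 0, 0, 0, 0, 20], [4, 0, 0, 0, 0, 0, 20], [0, 0, 0, 0, 0, 0, 20]]])

```text
time_s: 13.4
eef_pos: [0.4619, 0.014, 0.1171]
eef_rot: [-0.0, 0.7, 0.714, 0.0]
wrist_force: [0.2, -0.5, -6.5]
opening: 0.49
grasp_force: 61.8
```

```bash
python3 m.py w6
```

```text
t 13.4 tcp [461.9  14.  117.1] yaw_y 1.19 tilt xyz [-1.e-04  1.e-04 -1.e+00] F [ 0.19 -0.47 -6.49] T [ 0.03 -0.01 -0.03] open 41.8 grip 61.8 q [-0.23  0.07  1.98  0.    1.09 -0.25]
tail 0.06 (np.int64(708), array([460.2,  75. ]), np.float64(19.4), np.float64(96.0))
tail 0.07 (np.int64(711), array([460.1,  75.2]), np.float64(19.4), np.float64(95.9))
tail 0.08 (np.int64(1283), array([459.4,  75.2]), np.float64(32.5), np.float64(109.3))
tail 0.085 (np.int64(1505), array([458.8,  77.1]), np.float64(32.6), np.float64(113.4))
collar 0.0925 (np.int64(1284), array([459.3,  75.1]), np.float64(32.6), np.float64(109.7))
collar 0.095 (np.int64(1277), array([459.4,  75.2]), np.float64(32.5), np.float64(109.3))
collar 0.1 (np.int64(1535), array([458.9,  77.3]), np.float64(33.3), np.float64(113.4))
collar 0.105 (np.int64(1451), array([459.2,  75.3]), np.float64(36.5), np.float64(113.6))
collar 0.11 (np.int64(1523), array([455.9,  76.9]), np.float64(36.1), np.float64(114.1))
flange face y [54.50723629 55.05657671 55.22429642] ring face y [94.29124709 95.84972457 99.69757962]
knob None
```

jog_arm(series=[[[2, -0.4, 0, 0, 0, 0, 20], [3, 0, 0, 0, 0, 0, 20], [3, 0, 0, 0, 0, 0, 20], [3, 0, 0, 0, 0, 0, 20], [3, 0, 0, 0, 0, 0, 20], [2, 0, 0, 0, 0, 0, 20], [1, 0, 0, 0, 0, 0, 20], [0, 0, 0, 0, 0, 0, 20], [0, 0, 0, 0, 0, 0, 20], [0, 0, 0, 0, 0, 0, 20]]])

```text
time_s: 14.45
eef_pos: [0.4613, 0.0303, 0.1171]
eef_rot: [0.0, 0.7, 0.714, -0.0]
wrist_force: [0.1, -0.2, -6.8]
opening: 0.483
grasp_force: 61.8
```

```bash
python3 m.py w7
```

```text
t 14.45 tcp [461.3  30.3 117.1] yaw_y 1.14 tilt xyz [ 0.e+00 -1.e-04 -1.e+00] F [ 0.08 -0.19 -6.85] T [ 0.06  0.01 -0.01] open 41.2 grip 61.8 q [-0.19  0.07  1.98 -0.    1.09 -0.21]
tail 0.06 (np.int64(856), array([458.9,  79.4]), np.float64(28.4), np.float64(109.2))
tail 0.07 (np.int64(1356), array([458.8,  77.3]), np.float64(33.7), np.float64(113.4))
tail 0.08 (np.int64(1590), array([454. ,  78.4]), np.float64(35.5), np.float64(114.5))
tail 0.085 (np.int64(1788), array([452.2,  80.1]), np.float64(35.0), np.float64(115.7))
collar 0.0925 (np.int64(1255), array([459.4,  75.3]), np.float64(32.5), np.float64(109.6))
collar 0.095 (np.int64(1281), array([459.4,  75.3]), np.float64(32.4), np.float64(109.2))
collar 0.1 (np.int64(1330), array([458.7,  77.9]), np.float64(32.9), np.float64(113.4))
collar 0.105 (np.int64(1473), array([459.2,  75.3]), np.float64(36.5), np.float64(114.3))
collar 0.11 (np.int64(1529), array([455.9,  76.7]), np.float64(36.2), np.float64(114.0))
flange face y [68.32806963 69.57016494 69.90786524] ring face y [110.41923467 111.13787594 113.04188334]
knob None
```

jog_arm(series=[[[1, 0, 0, 0, 0, 0, 20], [1, 0, 0, 0, 0, 0, 20], [1, 0, 0, 0, 0, 0, 20], [1, 0, 0, 0, 0, 0, 20], [1, 0, 0, 0, 0, 0, 20], [1, 0, 0, 0, 0, 0, 20], [0, 0, 0, 0, 0, 0, 20], [0, 0, 0, 0, 0, 0, 20], [0, 0, 0, 0, 0, 0, 20], [0, 0, 0, 0, 0, 0, 20]]])

```text
time_s: 15.5
eef_pos: [0.4611, 0.0361, 0.1172]
eef_rot: [0.0, 0.7, 0.714, -0.0]
wrist_force: [-0.3, -5.5, -5.5]
opening: 0.486
grasp_force: 61.9
```

```bash
python3 m.py w8
```

```text
t 15.5 tcp [461.1  36.1 117.2] yaw_y 1.14 tilt xyz [-1.e-04 -4.e-04 -1.e+00] F [-0.31 -5.48 -5.53] T [-0.91  0.22 -0.02] open 41.5 grip 61.9 q [-0.18  0.07  1.98 -0.    1.09 -0.2 ]
tail 0.06 (np.int64(1270), array([459.3,  75. ]), np.float64(32.7), np.float64(109.9))
tail 0.07 (np.int64(1489), array([458.5,  74.8]), np.float64(37.0), np.float64(113.8))
tail 0.08 (np.int64(1791), array([451.9,  81.3]), np.float64(34.2), np.float64(116.4))
tail 0.085 (np.int64(1729), array([452.4,  79. ]), np.float64(35.7), np.float64(114.9))
collar 0.0925 (np.int64(1193), array([459.4,  75.4]), np.float64(32.1), np.float64(109.0))
collar 0.095 (np.int64(1256), array([459.4,  75. ]), np.float64(32.7), np.float64(109.9))
collar 0.1 (np.int64(1250), array([458.7,  78.3]), np.float64(32.5), np.float64(113.5))
collar 0.105 (np.int64(1459), array([459.2,  75.3]), np.float64(36.5), np.float64(113.8))
collar 0.11 (np.int64(1533), array([456.2,  76.6]), np.float64(36.2), np.float64(113.5))
flange face y [68.19216781 69.45491035 69.91550949] ring face y [116.20357208 116.76003901 118.22775153]
knob None
```

jog_arm(series=[[[0.5, 0, 0, 0, 0, 0, 20], [0.5, 0, 0, 0, 0, 0, 20], [0.5, 0, 0, 0, 0, 0, 20], [0.5, 0, 0, 0, 0, 0, 20], [0.4, 0, 0, 0, 0, 0, 20], [0, 0, 0, 0, 0, 0, 20], [0, 0, 0, 0, 0, 0, 20], [0, 0, 0, 0, 0, 0, 20], [0, 0, 0, 0, 0, 0, 20], [0, 0, 0, 0, 0, 0, 20]]])

```text
time_s: 16.55
eef_pos: [0.4612, 0.0377, 0.1173]
eef_rot: [0.001, 0.7, 0.714, -0.001]
wrist_force: [-2.2, -8.8, -4.2]
opening: 0.485
grasp_force: 61.9
```

```bash
cat > s.py <<'E'
from h import *
from bench import ctrl
import sys
show(ctrl.get_obs())
c=ctrl.camera("wrist"); np.savez("/tmp/w9.npz",**c); cv2.imwrite(f"pics/{sys.argv[1]}.png",c["frame"])
P=wcloud(c);X,Y,Z=np.moveaxis(P,-1,0);v=c["z_map"]>0;p=np.array(ctrl.get_obs()["eef_pos"])
# pitch of the head in the grip: barrel top ridge between neck and flange, neck rim plane, flange rim
b=v&(abs(X-p[0]+.002)<.006)&(Y>p[1]+.028)&(Y<p[1]+.046)&(Z<.108)&(Z>.09); print("barrel ridge slope deg",np.degrees(np.polyfit(Y[b],Z[b],1)[0]) if b.sum()>10 else None,np.median(Z[b])*1000)
n=v&(abs(X-p[0])<.03)&(Y<p[1]+.03)&(Z>.158)&(Z<.169); a=np.linalg.lstsq(np.c_[X[n],Y[n],np.ones(n.sum())],Z[n],rcond=None)[0]; print("rim plane deg",np.degrees(a[:2]),n.sum(),np.median(Z[n])*1000,"front edge y-tcp",np.percentile(Y[n],99)*1000-p[1]*1000)
f=v&(abs(X-p[0])<.02)&(Z>.1)&(Z<.1095)&(Y>p[1]+.045)&(Y<p[1]+.056); print("flange rim y-tcp",np.percentile(Y[f],[5,50,95])*1000-p[1]*1000,"z",np.percentile(Z[f],98)*1000)
E
python3 s.py w9; cat > s0.py <<'E'
E
python3 - <<'E'
# same figures before contact (w6)
from h import *
c=dict(np.load("/tmp/w6.npz"));P=wcloud(c);X,Y,Z=np.moveaxis(P,-1,0);v=c["z_map"]>0;p=np.array([.4619,.014,.117])
b=v&(abs(X-p[0]+.002)<.006)&(Y>p[1]+.028)&(Y<p[1]+.046)&(Z<.108)&(Z>.09); print("ref ridge",np.degrees(np.polyfit(Y[b],Z[b],1)[0]),np.median(Z[b])*1000)
n=v&(abs(X-p[0])<.03)&(Y<p[1]+.03)&(Z>.158)&(Z<.169); a=np.linalg.lstsq(np.c_[X[n],Y[n],np.ones(n.sum())],Z[n],rcond=None)[0]; print("ref rim",np.degrees(a[:2]),n.sum(),np.median(Z[n])*1000,"front",np.percentile(Y[n],99)*1000-p[1]*1000)
f=v&(abs(X-p[0])<.02)&(Z>.1)&(Z<.1095)&(Y>p[1]+.045)&(Y<p[1]+.056); print("ref flange",np.percentile(Y[f],[5,50,95])*1000-p[1]*1000,np.percentile(Z[f],98)*1000)
E
```

```text
t 16.55 tcp [461.2  37.7 117.3] yaw_y 1.16 tilt xyz [-0.     -0.0021 -1.    ] F [-2.16 -8.83 -4.23] T [-1.58  0.42 -0.01] open 41.4 grip 61.9 q [-0.17  0.07  1.98 -0.    1.09 -0.19]
barrel ridge slope deg 0.24840455660497301 100.07831188485471
rim plane deg [-0.10437619 -0.52112285] 5538 162.3742875637597 front edge y-tcp 21.464519843757564
flange rim y-tcp [47.26997593 51.45009552 55.50689198] z 108.10946290538246
ref ridge -0.01814319471859499 100.03554631562203
ref rim [-0.01510216 -0.17671694] 5506 162.21852067366166 front 21.349916424491703
ref flange [47.55893396 51.45741306 55.06557283] 108.02009082109697
```

jog_arm(series=[[[0.4, -0.4, -0.3, 0, 0, 0, 20], [0.4, 0, 0, 0, 0, 0, 20], [0.4, 0, 0, 0, 0, 0, 20], [0.4, 0, 0, 0, 0, 0, 20], [0.4, 0, 0, 0, 0, 0, 20], [0, 0, 0, 0, 0, 0, 20], [0, 0, 0, 0, 0, 0, 20], [0, 0, 0, 0, 0, 0, 20], [0, 0, 0, 0, 0, 0, 20], [0, 0, 0, 0, 0, 0, 20]]])

```text
time_s: 17.6
eef_pos: [0.4611, 0.0389, 0.1175]
eef_rot: [0.001, 0.7, 0.714, -0.001]
wrist_force: [-0.6, -12.6, -7.1]
opening: 0.481
grasp_force: 61.8
```

```bash
python3 s.py w10
```

```text
t 17.6 tcp [461.1  38.9 117.5] yaw_y 1.16 tilt xyz [ 7.0e-04 -3.5e-03 -1.0e+00] F [ -0.59 -12.62  -7.11] T [-2.32  0.15  0.03] open 41.1 grip 61.8 q [-0.17  0.07  1.98 -0.    1.09 -0.19]
barrel ridge slope deg -0.37617835213532197 100.15073973766542
rim plane deg [-0.08227045 -0.64574043] 5600 162.5630313296206 front edge y-tcp 21.516951119000197
flange rim y-tcp [47.27152404 51.42495045 55.54389284] z 108.13463408572832
```

jog_arm(series=[[[0, 0, 0, 0, 0.003, 0, 20], [0, 0, 0, 0, 0.003, 0, 20], [0, 0, 0, 0, 0, 0, 20], [0, 0, 0, 0, 0, 0, 20], [0, 0, 0, 0, 0, 0, 20], [0, 0, 0, 0, 0, 0, 20], [0, 0, 0, 0, 0, 0, 20], [0, 0, 0, 0, 0, 0, 20], [0, 0, 0, 0, 0, 0, 20], [0, 0, 0, 0, 0, 0, 20]]])

```text
time_s: 18.65
eef_pos: [0.461, 0.039, 0.1174]
eef_rot: [-0.001, 0.7, 0.714, 0.001]
wrist_force: [0.3, -12.5, -7.6]
opening: 0.485
grasp_force: 61.7
```

```bash
python3 s.py w11; python3 - <<'E'
from h import *
from bench import ctrl
c=ctrl.camera("scene"); cv2.imwrite("pics/s11.png",cv2.resize(c["frame"][150:310,170:390],None,fx=3.5,fy=3.5))
E
```

```text
t 18.65 tcp [461.   39.  117.4] yaw_y 1.15 tilt xyz [ 6.0e-04  2.5e-03 -1.0e+00] F [  0.35 -12.46  -7.61] T [-2.39  0.06 -0.05] open 41.4 grip 61.7 q [-0.17  0.07  1.98  0.    1.09 -0.2 ]
barrel ridge slope deg -0.2657680126864963 100.07013651352084
rim plane deg [-0.09117864 -0.62508818] 5592 162.44188462026185 front edge y-tcp 21.305790875118333
flange rim y-tcp [47.21603127 51.36881477 55.5638085 ] z 108.1370404541068
```

View pics/s11.png

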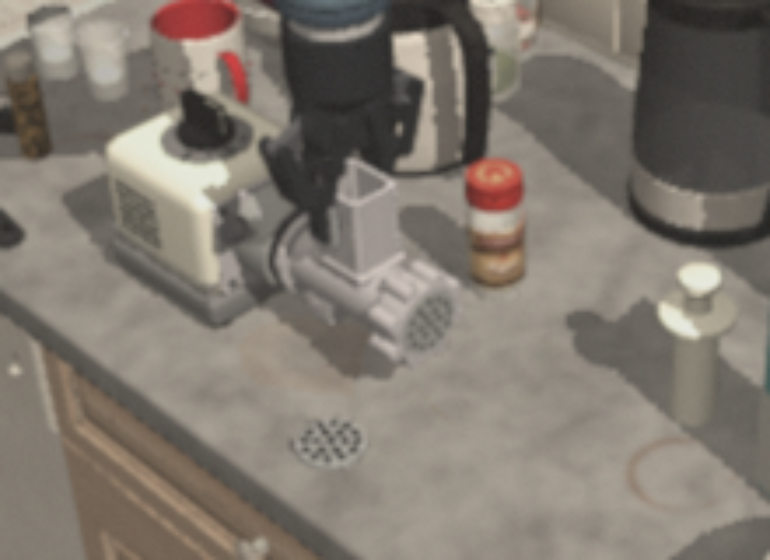

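The scene crop shows the flange seated on the ring at (285,245) and the neck upright at (365,215). The knob at (205,120), plate, jar and pusher are all where they should be. I'll hold for the two seconds and then hand in.

jog_arm(series=[[[0, 0, 0, 0, 0, 0, 20], [0, 0, 0, 0, 0, 0, 20], [0, 0, 0, 0, 0, 0, 20], [0, 0, 0, 0, 0, 0, 20], [0, 0, 0, 0, 0, 0, 20], [0, 0, 0, 0, 0, 0, 20], [0, 0, 0, 0, 0, 0, 20], [0, 0, 0, 0, 0, 0, 20], [0, 0, 0, 0, 0, 0, 20], [0, 0, 0, 0, 0, 0, 20]]])

```text
time_s: 19.75
eef_pos: [0.461, 0.0389, 0.1174]
eef_rot: [-0.001, 0.7, 0.714, 0.001]
wrist_force: [-0.1, -11.9, -7.7]
opening: 0.488
grasp_force: 61.7
```

jog_arm(series=[[[0, 0, 0, 0, 0, 0, 20], [0, 0, 0, 0, 0, 0, 20], [0, 0, 0, 0, 0, 0, 20], [0, 0, 0, 0, 0, 0, 20], [0, 0, 0, 0, 0, 0, 20], [0, 0, 0, 0, 0, 0, 20], [0, 0, 0, 0, 0, 0, 20], [0, 0, 0, 0, 0, 0, 20], [0, 0, 0, 0, 0, 0, 20], [0, 0, 0, 0, 0, 0, 20]]])

```text
time_s: 20.75
eef_pos: [0.461, 0.0389, 0.1174]
eef_rot: [-0.001, 0.7, 0.714, 0.001]
wrist_force: [-0.9, -12.2, -8.1]
opening: 0.483
grasp_force: 61.7
```

jog_arm(series=[[[0, 0, 0, 0, 0, 0, 20], [0, 0, 0, 0, 0, 0, 20], [0, 0, 0, 0, 0, 0, 20], [0, 0, 0, 0, 0, 0, 20], [0, 0, 0, 0, 0, 0, 20], [0, 0, 0, 0, 0, 0, 20], [0, 0, 0, 0, 0, 0, 20], [0, 0, 0, 0, 0, 0, 20], [0, 0, 0, 0, 0, 0, 20], [0, 0, 0, 0, 0, 0, 20]]])

```text
time_s: 21.75
eef_pos: [0.4611, 0.0389, 0.1174]
eef_rot: [-0.001, 0.7, 0.714, 0.001]
wrist_force: [0.2, -11.9, -7.8]
opening: 0.493
grasp_force: 61.7
```

```bash
python3 -c "
from bench import ctrl
print(ctrl.hand_in())"
```

```text
the job is handed in; nothing more can be done
None
```

The job is handed in: the selector is on off, and the head's tail is in the socket with the neck upright and the flange on the rubber ring; the arm is still gripping and pushing at about 12 N, steady for over 3 s, ready for you to do up the lock screw.

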